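Slide the steel comb out over the end of the oak ledge

TASK

The double-sided steel comb lies flat on the raised oak ledge and is too thin to pick up there: push it along the ledge with the fingertips, without gripping or lifting it, until about a third of its length sticks out past the ledge's open end (the end away from the clear box), ready to be taken by its solid end bar. Leave it lying flat and stable, pointing straight out over that end, with the rest of it on the ledge, and back the fingers off. Do not disturb the brush, the clear box or anything else on the station.

Things in the scene. Friction and masses are not known exactly. Their poses are not given: they have to be found in the camera images.
- ledge_end (a point): Ledge: fixed oak butcher-block riser, flat top without rim, 260 mm deep (x), 500 mm long (y), 80 mm above the table. Point: middle of the top edge at its open end. Ledge's axes: y along the ledge, outwards past the open end (roughly the robot's left), x across it away from the robot, z up. The clear box stands at the other end. Its place and turn vary.
- comb: Double-sided steel comb: flat, 60 mm wide (x), 120 mm long (y), 5 mm thick, about 110 g evenly spread; spine down the middle, coarse teeth on one long side, fine on the other, a solid 7 mm bar across each end. Loose, flat on the ledge, in its front or back half. Origin: centre of underside. y: along it, roughly towards the open end; starts turned up to 0.35 rad from the ledge's line.
- comb_lead (a point): Middle of the comb's end nearer the ledge's open end, top face, 60 mm along the comb's +y from its centre: the end that must stick out.
- comb_tail (a point): Middle of the comb's other end, top face, 60 mm along -y from its centre: the end to push on. At least 60 mm of bare ledge lies behind it.
- brush: Orange silicone palm brush, 58 mm wide (x), 96 mm long (y), 40 mm high with its strap, loose, standing on its nubs on the ledge in the half beside the comb, centres about 120 mm apart across the ledge. Origin: centre of its underside. Not to be disturbed.
- clear_box: Lidded transparent polycarbonate box, 165 mm (x) by 101 mm (y), 53 mm high, loose, on the ledge near its other end. Origin: centre of its underside. Not to be disturbed.
- saucer: Empty stoneware saucer, 130 mm across, 22 mm high, loose, on the table beyond the ledge's open end. Origin: centre of its underside. Not to be disturbed.
- handle_comb: One-sided fine comb with a black handle, 170 mm long, 12 mm high, loose, on the table beyond the open end. Not to be disturbed.
- spray: Amber bottle, 64 mm across, 165 mm high, loose, on the table to the right of the ledge. Not to be disturbed.
- balm: Flat aluminium tin, 68 mm across, 30 mm high, loose, on the table to the right. Not to be disturbed.
- nail_clipper: Plier-type nail clipper with black handles, 125 mm long, 10 mm high, loose, on the table to the right. Not to be disturbed.
Things that resemble listed ones, but are neither listed nor needed, are in the scene too. Of the things shaped like the comb, the steel one is meant.

How it is judged:
At the end, for the whole second after the job is handed in: The comb lies flat and at rest on the ledge (tilt under 0.06 rad, underside within 4 mm of the ledge's top), its end 28 to 52 mm past the open end, in line with the ledge within 0.17 rad, its centre within 100 mm of the ledge's middle line; brush and clear box within 20 mm of where they stood (y of comb_lead in the frame of ledge_end between 0.028 and 0.052 m and x of comb in the frame of ledge_end between -0.1 and 0.1 m and angle between the y axis of comb and the y axis of ledge_end, either way round below 0.17 rad and angle between comb's own z axis and vertical below 0.06 rad and z of comb in the frame of ledge_end between -0.004 and 0.004 m and linear speed of comb below 0.01 m/s and distance of each of brush, clear_box from where it was at the start of the episode below 0.02 m); the robot touches nothing.
It fails at once if the comb is lifted off the ledge (z of comb in the frame of ledge_end above 0.012 m).
It fails at once if the comb is gripped or pressed hard (contact force between the fingers and comb above 30 N).
It fails at once if the comb tips or falls (angle between comb's own z axis and vertical above 0.25 rad or z of comb in the frame of ledge_end below -0.02 m).
It fails at once if the brush or the clear box is disturbed (distance of any of brush, clear_box from where it was at the start of the episode above 0.02 m or angle between brush's own z axis and vertical above 0.3 rad).
It fails at once if something on the table is disturbed (distance of any of saucer, handle_comb, spray, balm, nail_clipper from where it was at the start of the episode above 0.02 m).
It also fails if it takes over 72 s, if anything falls off the work surface, if the arm or the gripper's body presses on something with over 40 N, if the wrist force passes 120 N, or if a joint passes its speed limit or range.

ROBOT

A 7-joint arm with a two-finger parallel gripper is mounted at the origin on the work surface. World frame = base frame: x ahead of the robot, y to its left, z up, the work surface at z = 0. Lengths are in m, angles in rad, forces in N, time in s.
With the tool pointing down it reaches from about 0.425 to 0.925 m from the base axis. Payload 6.8 kg.
Tool frame: the origin (TCP) lies midway between the tips of the shut fingers; the grasp point (between the pads) lies 19 mm behind it; z points along the fingers, y is the line along which they close (so a half turn about z gives the same grasp; the last joint's range is limited). The gripper opens to 85 mm and grips with 20 to 120 N. Pads are 22 mm wide; open, the fingers measure 114 mm over their backs; the gripper's body (76 mm by 85 mm) begins 54 mm behind the grasp point. The pads swing forward as they close: fully open they stand 13 mm farther back than shut.
Start: joints at [1.239, 0.477, 0.022, 1.555, -0.011, 1.109, -0.083], TCP at [0.15, -0.658, 0.231] pointing down, gripper open.
Joint ranges: [-2.96, 2.96], [-0.34, 2.1], [-1.41, 1.46], [0.24, 2.44], [-1.37, 4.51], [0.17, 1.92], [-2.96, 2.96]. Speed limits (rad/s): [2.39, 2.39, 3.14, 3.14, 3.14, 3.14, 3.14].

INTERFACE

Orientations are given as a unit quaternion [w, x, y, z].
In Python, from station import * gives the robot as it stands.
- The arm moves only by the shell command python3 -m creep 'ROWS' [FORCE]. ROWS is JSON, a list of rows, each a list of 7 numbers: the gripper command: -1 is shut, 1 is fully open, values between are in proportion, then the shift along the world's x, y, z in mm, then the turn, a rotation vector about the world's x, y, z in rad. A call has 1 to 5 rows; each row shifts and turns the commanded pose from where the row before left it; what a row does not reach is not made up. A row lasts 1/8 s, in which the tool goes at most 62.5 mm and 10.7 degrees, less where a joint would pass 70% of its speed; a pose out of reach is approached as far as the arm can. A call is refused whole if a number of a shift passes 62.5 or a number of a turn 0.188, either way. A call with a gripper value outside its range is refused whole. The fingers move at their own pace and stop on an object; FORCE is the grip in N (left out, the last holds). Time passes only in rows, so rows that do not move let the fingers close. It gives the time, the measured TCP pose, the force, the opening and the grip force at its end, in the units of the state.
- get_obs(): the state, without advancing time (a new reading comes with each control period).
- read_camera(name): name is "side" or "top" or "wrist"; returns (picture, depth): 400x640x3 uint8, red, green, blue; 400x640 float32, m along the optical axis (not along the pixel's ray), 0 where there is no reading.
- camera_params(name): a dict with "intrinsics" (3x3 intrinsics, pixels), "cam_to_world" (4x4, takes a point from camera to world coordinates); the wrist camera has in their place "mount" (4x4, takes a point from camera to tool coordinates, whose origin is the TCP and whose axes are the flange's). Camera axes: x right, y up, looking along -z (the intrinsics and any distortion apply to the point x, -y, -z); pixel columns grow to the right and rows downward; lengths in m; the calibration is good to about 2 mm. A picture is of the moment at which its call begins: read the wrist's pose just before it. camera_params takes no time and is no camera call.
- hand_in(): hands the job in; it is judged then, once.
The state is a dict: "t": time; "q": joint angles; "joint_vel": joint speeds; "joint_torque": joint torques, N m; "eef_pos": TCP position; "tool_rot": TCP orientation; "contact_force": force on the tool from outside, world axes, zero at the start; "torque": the same for the moment, N m; "gripper_width": opening from 0.0 (shut) to 1.0 (fully open); "grasp_force": force on a finger pad.
Only numpy, scipy, OpenCV 4.12 (cv2) and the standard library are available. Lean on these libraries where they do the work, as an engineer would, in place of code of your own. Each camera call takes 0.05 s, during which the arm holds its last target. There are 200 camera calls.

## Working session

There is one attempt and no reset: what is moved stays moved. The work goes in short steps, Python scripts to look and compute and a shell command to move; the robot and the scene stay as the last step left them, time stands still between calls to the robot, and variables do not carry over. Pictures are saved under pics/ and viewed, at most 10 in all, crops included, and the job is handed in when it is done.

```bash
mkdir -p pics
cat > h.py <<'E'
from station import *
import numpy as np, cv2
def shot(name,fn=None):
    im,d=read_camera(name)
    if fn: cv2.imwrite('pics/'+fn,im[:,:,::-1])
    return im,d
def ray(name,px,z):
    "pixels Nx2 -> world points on plane z"
    p=camera_params(name);K=np.array(p['intrinsics']);T=np.array(p['cam_to_world'])
    px=np.atleast_2d(np.float64(px))
    u=np.c_[(px-K[:2,2])/[K[0,0],K[1,1]]]
    d=np.c_[u[:,0],-u[:,1],-np.ones(len(u))]@T[:3,:3].T
    o=T[:3,3]
    return o+d*((z-o[2])/d[:,2])[:,None]
E
python3 - <<'E'
from h import *
shot('top','top.png');shot('side','side.png')
for n in('top','side'):print(camera_params(n))
o=get_obs();print(o['t'],o['eef_pos'],o['tool_rot'],o['contact_force'])
E
```

```text
{'intrinsics': array([[361.21749367,   0.        , 319.66088003],
       [  0.        , 361.21749367, 201.03961805],
       [  0.        ,   0.        ,   1.        ]]), 'cam_to_world': array([[ 0.01353261,  0.99585848, -0.08990417,  0.44040117],
       [-0.99990378,  0.01375198,  0.00182106, -0.01822854],
       [ 0.00304988,  0.08987087,  0.99594876,  1.21423147],
       [ 0.        ,  0.        ,  0.        ,  1.        ]])}
{'intrinsics': array([[501.57579947,   0.        , 318.62748753],
       [  0.        , 501.57579947, 196.07185483],
       [  0.        ,   0.        ,   1.        ]]), 'cam_to_world': array([[ 0.99072028,  0.08642948, -0.10489644,  0.38966839],
       [-0.13482869,  0.72240896, -0.67819357, -0.97259744],
       [ 0.01716221,  0.68604317,  0.72735839,  1.11691391],
       [ 0.        ,  0.        ,  0.        ,  1.        ]])}
0.1 [ 0.14969863 -0.65763732  0.23038904] [-8.33250421e-04  9.93744130e-01  1.11677627e-01 -1.34998088e-04] [0.34243081 1.22691517 0.38704088]
```

View pics/top.png

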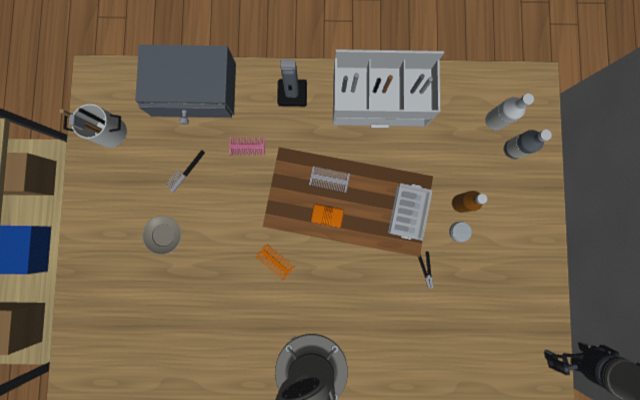

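View pics/side.png

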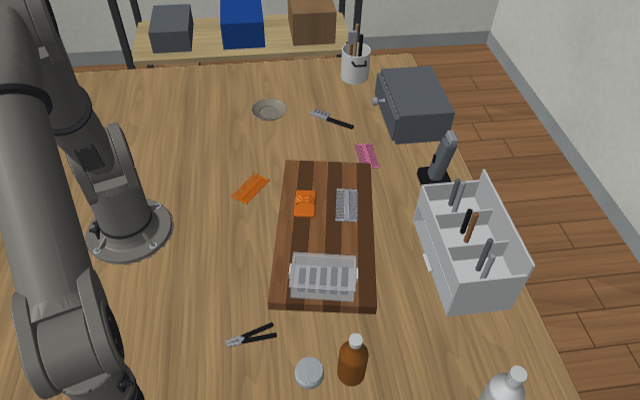

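Steel candidates in the top view: the grey comb on the ledge at (330,179), the pink one on the table at (247,147) and the orange one on the table at (275,262). The grey one fits, as it is steel and lies on the ledge beside the orange brush at (327,216). The clear box is at (410,211), so the open end is the left one, near (271,188). Next I'll confirm with a crop and measure.

```bash
cat > meas.py <<'E'
from h import *
im,d=shot('top')
p=camera_params('top');K=p['intrinsics'];T=p['cam_to_world']
v,u=np.mgrid[:400,:640]
P=np.stack([(u-K[0,2])/K[0,0]*d,-(v-K[1,2])/K[1,1]*d,-d],-1)@T[:3,:3].T+T[:3,3]
z=P[...,2]
hsv=cv2.cvtColor(im,cv2.COLOR_RGB2HSV)
m=((z>0.06)&(z<0.2)&(d>0)).astype(np.uint8)
m[:, :240]=0;m[:,450:]=0;m[:135]=0;m[270:]=0
m=cv2.morphologyEx(m,cv2.MORPH_OPEN,np.ones((3,3)))
n,l,s,c=cv2.connectedComponentsWithStats(m);k=1+s[1:,4].argmax()
cn=max(cv2.findContours((l==k).astype(np.uint8),0,1)[0],key=cv2.contourArea)
W=ray('top',cn[:,0],0.08)[:,:2]
r=cv2.minAreaRect(np.float32(W*1000));print('ledge',r,cv2.boxPoints(r))
print('z top',np.median(z[l==k]))
bx=np.int32(cv2.boxPoints(cv2.minAreaRect(cn)))
leg=cv2.fillPoly(np.zeros((400,640),np.uint8),[bx],1)
steel=((hsv[...,1]<70)&(hsv[...,2]>90)&(leg>0)&(u<375)).astype(np.uint8)
orange=((hsv[...,1]>200)&(hsv[...,2]>150)&(leg>0)).astype(np.uint8)
for nm,mm,h in(('comb',steel,.085),('brush',orange,.11)):
    mm=cv2.morphologyEx(mm,cv2.MORPH_CLOSE,np.ones((5,5)))
    cs=[max(cv2.findContours(mm,0,1)[0],key=cv2.contourArea)]
    r=cv2.minAreaRect(np.float32(ray('top',cs[0][:,0],h)[:,:2]*1000));print(nm,r,cv2.boxPoints(r).tolist())
E
python3 meas.py
python3 - <<'E'
from h import *
im=cv2.imread('pics/top.png')[135:270,245:445];cv2.imwrite('pics/c1.png',cv2.resize(im,None,fx=4,fy=4,interpolation=2))
E
```

```text
ledge ((542.8060302734375, -111.66845703125), (505.1755676269531, 259.2962646484375), 79.97119903564453) [[ 371.15244  -337.81946 ]
 [ 626.48676  -382.97412 ]
 [ 714.4596    114.482544]
 [ 459.1253    159.6372  ]]
z top 0.08063227598689415
comb ((613.0721435546875, -49.361793518066406), (121.64356994628906, 62.892574310302734), 79.07752227783203) [[570.6709594726562, -103.12329864501953], [632.4242553710938, -115.04022216796875], [655.4733276367188, 4.399711608886719], [593.7200317382812, 16.316635131835938]]
brush ((495.49322509765625, -43.13055419921875), (90.89488220214844, 53.03404998779297), 80.13834381103516) [[461.584228515625, -83.36490631103516], [513.8346557617188, -92.44803619384766], [529.4022216796875, -2.8962020874023438], [477.15179443359375, 6.186927795410156]]
```

View pics/c1.png

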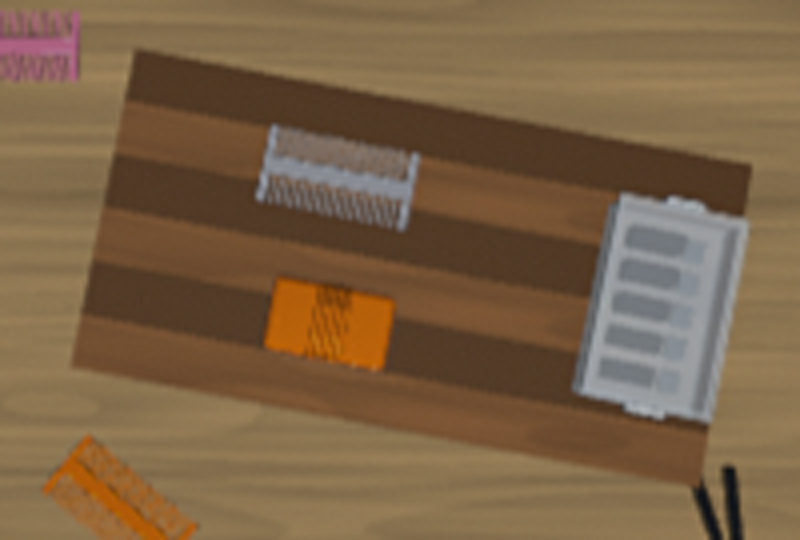

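The crop confirms it: the steel double-sided comb spans crop (260–418, 128–228). It is almost parallel to the ledge, with the brush beside it at (330,325) and the box behind at (660,310). The push needed is about 159 mm along the ledge direction (0.174, 0.985). I'll approach behind the tail with the closing line across the ledge.

```bash
for i in 1 ; do python3 -m creep '[[-0.2,30,34,0,0,0,0.078],[-0.2,30,34,0,0,0,0.078],[-0.2,30,34,0,0,0,0.078],[-0.2,30,34,0,0,0,0.078],[-0.2,30,34,0,0,0,0.078]]' 20; done
python3 -m creep '[[-0.2,30,34,0,0,0,0.078],[-0.2,30,34,0,0,0,0.078],[-0.2,30,34,0,0,0,0.078],[-0.2,30,34,0,0,0,0.078],[-0.2,30,34,0,0,0,0.078]]'
python3 -m creep '[[-0.2,30,34,0,0,0,0.078],[-0.2,30,34,0,0,0,0.078],[-0.2,30,34,0,0,0,0.078],[-0.2,30,34,0,0,0,0.078],[-0.2,0,0,0,0,0,0]]'
```

```text
t: 0.78
eef_pos: [0.3006, -0.4868, 0.2311]
tool_rot: [-0.0, 0.953, 0.303, -0.0]
contact_force: [0.4, 0.1, 0.0]
gripper_width: 0.402
grasp_force: 0.0
t: 1.4
eef_pos: [0.4504, -0.317, 0.2312]
tool_rot: [-0.0, 0.876, 0.482, -0.0]
contact_force: [-0.3, -0.1, 0.3]
gripper_width: 0.399
grasp_force: 0.0
t: 2.02
eef_pos: [0.5719, -0.1776, 0.2311]
tool_rot: [-0.001, 0.789, 0.614, 0.001]
contact_force: [-0.8, 0.0, -0.8]
gripper_width: 0.4
grasp_force: 0.0
```

```bash
python3 -m creep '[[-0.2,22,25,-30,0,0,0.075],[-0.2,0,0,-40,0,0,0],[-0.2,0,0,-20,0,0,0],[-0.2,0,0,0,0,0,0]]'
python3 - <<'E'
from h import *
shot('wrist','w1.png');o=get_obs();print(o['eef_pos'],o['tool_rot'],o['contact_force'])
E
```

```text
t: 2.52
eef_pos: [0.5903, -0.1582, 0.14]
tool_rot: [-0.001, 0.768, 0.64, -0.001]
contact_force: [1.4, -0.9, 1.0]
gripper_width: 0.4
grasp_force: 0.0
[ 0.59147653 -0.15814839  0.14145898] [-8.19588575e-05  7.68276396e-01  6.40118169e-01 -3.19015523e-04] [-0.95288075 -0.65534487  0.86500569]
```

View pics/w1.png

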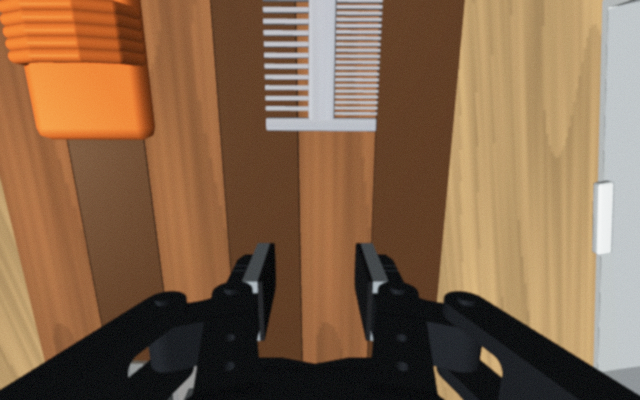

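The wrist view shows the comb's tail bar at (321,125), centred ahead of the finger gap (315,270), with the brush clear to the left. I'll descend and feel for the ledge.

```bash
python3 -m creep '[[-0.2,3,0,-30,0,0,0],[-0.2,0,0,-19,0,0,0],[-0.2,0,0,-4,0,0,0],[-0.2,0,0,0,0,0,0]]'
python3 -m creep '[[-0.2,0,0,-2,0,0,0],[-0.2,0,0,0,0,0,0]]'
python3 -m creep '[[-0.2,0,0,-2,0,0,0],[-0.2,0,0,0,0,0,0]]'
```

```text
t: 3.08
eef_pos: [0.5951, -0.1573, 0.0889]
tool_rot: [0.0, 0.768, 0.641, 0.0]
contact_force: [0.1, 0.4, 0.7]
gripper_width: 0.401
grasp_force: 0.0
t: 3.32
eef_pos: [0.5951, -0.1573, 0.0868]
tool_rot: [0.0, 0.768, 0.641, 0.0]
contact_force: [0.5, -0.4, -0.6]
gripper_width: 0.398
grasp_force: 0.0
t: 3.58
eef_pos: [0.5947, -0.1572, 0.0843]
tool_rot: [-0.0, 0.768, 0.641, -0.0]
contact_force: [-0.2, 0.7, -0.7]
gripper_width: 0.402
grasp_force: 0.0
```

```bash
for r in 1; do python3 -m creep '[[-0.2,0,0,-2,0,0,0],[-0.2,0,0,0,0,0,0]]'; done
python3 -m creep '[[-0.2,0,0,-1.5,0,0,0],[-0.2,0,0,0,0,0,0]]'|grep -E 'eef|contact'
python3 -m creep '[[-0.2,0,0,-1,0,0,0],[-0.2,0,0,0,0,0,0]]'|grep -E 'eef|contact'
```

```text
t: 3.82
eef_pos: [0.5946, -0.1571, 0.0821]
tool_rot: [-0.0, 0.768, 0.641, -0.0]
contact_force: [0.6, -0.0, 0.2]
gripper_width: 0.401
grasp_force: 0.0
eef_pos: [0.5947, -0.1572, 0.0806]
contact_force: [-0.6, 0.6, -0.2]
eef_pos: [0.5947, -0.1572, 0.0797]
contact_force: [-0.8, -0.9, -0.4]
```

```bash
python3 -m creep '[[-0.2,0,0,-1,0,0,0],[-0.2,0,0,0,0,0,0]]'|grep -E 'eef|contact'
python3 -m creep '[[-0.2,0,0,-1,0,0,0],[-0.2,0,0,0,0,0,0]]'|grep -E 'eef|contact'
python3 - <<'E'
from h import *
im,d=shot('wrist','w2.png');o=get_obs();print(o['eef_pos'],o['contact_force'])
E
```

```text
eef_pos: [0.5949, -0.1572, 0.0793]
contact_force: [-2.9, 0.5, 5.5]
eef_pos: [0.595, -0.1572, 0.0793]
contact_force: [-4.0, 0.2, 13.1]
[ 0.5949514  -0.15720309  0.07925426] [-5.01764713  0.02116436 13.12274518]
```

View pics/w2.png

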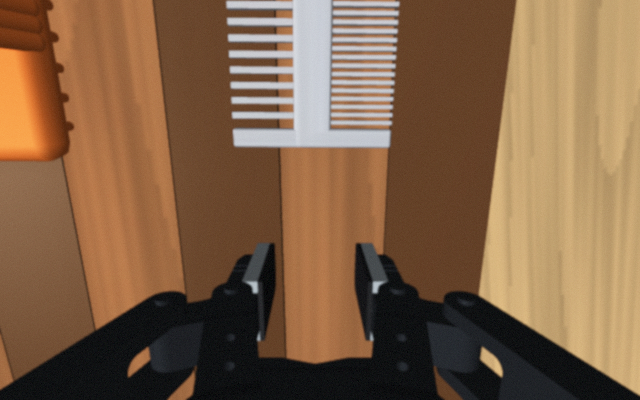

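Contact with the ledge came at z≈0.0793. The tail bar at (312,138) is square to the fingers and centred on them. I'll raise 3 mm, then push.

```bash
python3 -m creep '[[-0.2,0,0,3,0,0,0],[-0.2,1.7,9.8,0,0,0,0],[-0.2,1.7,9.8,0,0,0,0],[-0.2,1.7,9.8,0,0,0,0],[-0.2,0,0,0,0,0,0]]'|grep -E 'eef|contact'
python3 -m creep '[[-0.2,0.9,4.9,0,0,0,0],[-0.2,0.9,4.9,0,0,0,0],[-0.2,0.9,4.9,0,0,0,0],[-0.2,0.9,4.9,0,0,0,0],[-0.2,0.9,4.9,0,0,0,0]]'|grep -E 'eef|contact'
python3 -m creep '[[-0.2,0.9,4.9,0,0,0,0],[-0.2,0.9,4.9,0,0,0,0],[-0.2,0.9,4.9,0,0,0,0],[-0.2,0.9,4.9,0,0,0,0],[-0.2,0.9,4.9,0,0,0,0]]'|grep -E 'eef|contact'
python3 -m creep '[[-0.2,0.9,4.9,0,0,0,0],[-0.2,0.9,4.9,0,0,0,0],[-0.2,0.9,4.9,0,0,0,0],[-0.2,0.9,4.9,0,0,0,0],[-0.2,0.9,4.9,0,0,0,0]]'|grep -E 'eef|contact'
python3 - <<'E'
from h import *
im,d=shot('wrist','w3.png');o=get_obs();print(o['eef_pos'],o['contact_force'])
E
python3 meas.py
```

```text
eef_pos: [0.6002, -0.1259, 0.0807]
contact_force: [-0.0, -0.6, 0.8]
eef_pos: [0.6044, -0.103, 0.0808]
contact_force: [0.7, 0.3, -0.7]
eef_pos: [0.6089, -0.0784, 0.0808]
contact_force: [-0.9, 0.2, -0.1]
eef_pos: [0.6135, -0.0539, 0.0808]
contact_force: [-0.1, 0.5, -0.1]
[ 0.61364601 -0.0529368   0.08088562] [ 0.19512579  1.24101613 -0.68655874]
ledge ((565.1768798828125, 14.782318115234375), (248.34982299804688, 259.35345458984375), 80.029052734375) [[ 415.9581   -85.06365]
 [ 671.39417 -129.9704 ]
 [ 714.3956   114.62829]
 [ 458.9596   159.53503]]
z top 0.0804838403386241
comb ((637.1975708007812, 19.13161849975586), (112.07797241210938, 85.42431640625), 80.22763061523438) [[585.5934448242188, -28.84451675415039], [669.7782592773438, -43.34395217895508], [688.8016967773438, 67.10775756835938], [604.6168823242188, 81.60719299316406]]
brush ((496.6299133300781, -36.91574478149414), (79.0627670288086, 53.4471435546875), 79.48631286621094) [[463.14166259765625, -70.90718841552734], [515.6915283203125, -80.65971374511719], [530.1181640625, -2.9243011474609375], [477.56829833984375, 6.828224182128906]]
```

View pics/w3.png

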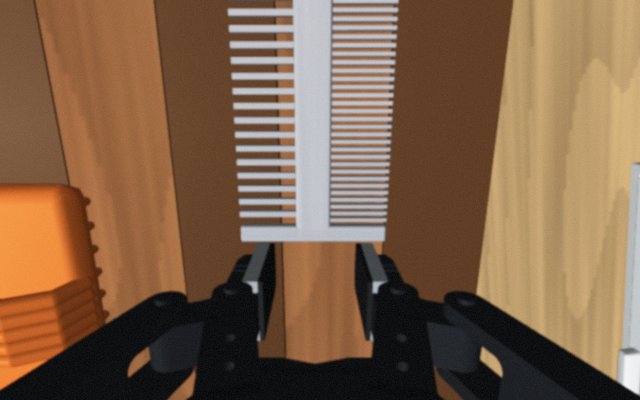

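The tail bar at (313,233) rests square against both fingertips. Its lead is now at about -51 mm in the ledge frame, so about 91 mm remain. I'll push 80 mm and then re-measure.

```bash
python3 -m creep '[[-0.2,0.9,4.9,0,0,0,0],[-0.2,0.9,4.9,0,0,0,0],[-0.2,0.9,4.9,0,0,0,0],[-0.2,0.9,4.9,0,0,0,0],[-0.2,0.9,4.9,0,0,0,0]]'|grep -E 'eef|contact'
python3 -m creep '[[-0.2,0.9,4.9,0,0,0,0],[-0.2,0.9,4.9,0,0,0,0],[-0.2,0.9,4.9,0,0,0,0],[-0.2,0.9,4.9,0,0,0,0],[-0.2,0.9,4.9,0,0,0,0]]'|grep -E 'eef|contact'
python3 -m creep '[[-0.2,0.9,4.9,0,0,0,0],[-0.2,0.9,4.9,0,0,0,0],[-0.2,0.9,4.9,0,0,0,0],[-0.2,0.9,4.9,0,0,0,0],[-0.2,0.9,4.9,0,0,0,0]]'|grep -E 'eef|contact'
python3 -m creep '[[-0.2,0.9,4.9,0,0,0,0],[-0.2,0,0,0,0,0,0]]'|grep -E 'eef|contact'
python3 - <<'E'
from h import *
shot('side','s2.png');im,d=shot('top','t2.png')
c=cv2.imread('pics/t2.png')[130:250,240:400];a=cv2.resize(c,None,fx=4,fy=4,interpolation=2)
cv2.imwrite('pics/c2.png',a);print(get_obs()['eef_pos'])
E
```

```text
eef_pos: [0.618, -0.0294, 0.0808]
contact_force: [-0.4, -0.5, 0.7]
eef_pos: [0.6225, -0.005, 0.0808]
contact_force: [0.8, -0.7, 0.5]
eef_pos: [0.627, 0.0195, 0.0808]
contact_force: [0.9, 0.4, 0.9]
eef_pos: [0.6279, 0.025, 0.0808]
contact_force: [0.0, -0.2, -0.4]
[0.62779857 0.02435496 0.08075704]
```

View pics/c2.png

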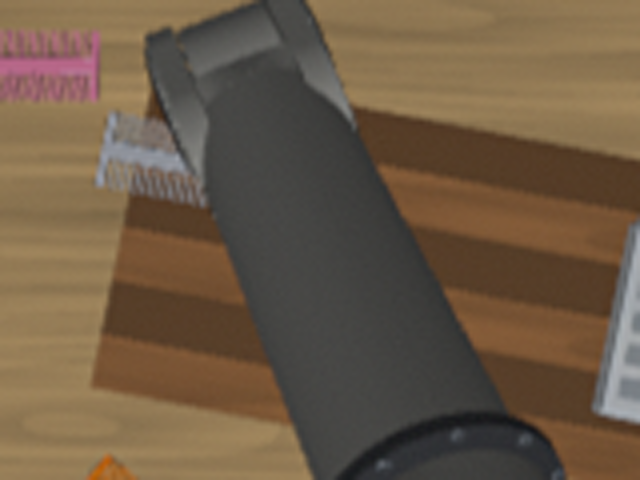

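The crop shows the lead bar from (109,113) to (99,187), already past the ledge edge, which runs from about (150,95) to (93,385). I'll turn these pixels into positions.

Run:
```python
from h import *
f=lambda p:(np.array(p)-1.5)/4+[240,130]
L=ray('top',[f((112,113)),f((97,187))],.085)[:,:2]*1000
E=np.array([[714.4,114.5],[459.0,159.6]])   # first measured corners
E2=ray('top',[f((93,385)),f((127,215))],.08)[:,:2]*1000
yL=np.array([.174,.985])
print((L.mean(0)-E.mean(0))@yL, (E2-E.mean(0))@yL, (L-E.mean(0))@yL)
print('finger',(get_obs()['eef_pos'][:2]*1000-E.mean(0))@yL+11+120)
```

```text
25.085253430540728 [-2.52698821 -1.94240662] [25.20133033 24.96917653]
finger 27.146539973914273
```

The lead is about 27 mm out, agreeing with the finger position. I'll push 13 mm more, then back off and lift.

```bash
python3 -m creep '[[-0.2,0.8,4.3,0,0,0,0],[-0.2,0.8,4.3,0,0,0,0],[-0.2,0.7,4.2,0,0,0,0],[-0.2,0,0,0,0,0,0],[-0.2,0,0,0,0,0,0]]'|grep -E 'eef|contact'
python3 -m creep '[[-0.2,-1,-5,0,0,0,0],[-0.2,-4,-20,0,0,0,0],[-0.2,-4,-20,20,0,0,0],[-0.2,0,0,50,0,0,0],[-0.2,0,0,60,0,0,0]]'|grep -E 'eef|contact'
python3 -m creep '[[-0.2,0,-50,0,0,0,0],[-0.2,0,-50,0,0,0,0],[-0.2,0,-50,0,0,0,0],[-0.2,0,-50,0,0,0,0],[-0.2,0,0,0,0,0,0]]'|grep -E 'eef|contact'
python3 meas.py
python3 - <<'E'
from h import *
shot('top','t3.png');shot('side','s3.png')
a=cv2.imread('pics/t3.png')[130:260,240:440];b=cv2.imread('pics/s3.png')[130:330,230:430]
cv2.imwrite('pics/c3.png',np.hstack([cv2.resize(a,(460,300)),cv2.resize(b,(300,300))]))
E
```

```text
eef_pos: [0.6301, 0.037, 0.0808]
contact_force: [0.9, 0.2, 0.0]
eef_pos: [0.6198, -0.0109, 0.2111]
contact_force: [0.6, -0.6, -0.0]
eef_pos: [0.6188, -0.2166, 0.2102]
contact_force: [0.1, 0.2, 0.2]
ledge ((550.5519409179688, -67.86795043945312), (499.2467346191406, 259.2962646484375), 79.97119903564453) [[ 379.41458 -291.09982]
 [ 634.7489  -336.2545 ]
 [ 721.68933  155.36392]
 [ 466.35498  200.51859]]
z top 0.08039753372927749
comb ((641.2406616210938, 107.14530944824219), (122.32674407958984, 61.415740966796875), 80.0980224609375) [[600.472412109375, 52.17369079589844], [660.9732666015625, 41.61244201660156], [682.0089111328125, 162.11692810058594], [621.508056640625, 172.6781768798828]]
brush ((495.7926330566406, -42.98207092285156), (91.29727935791016, 54.01453399658203), 79.48631286621094) [[460.90924072265625, -82.9363021850586], [514.0169677734375, -92.7923583984375], [530.676025390625, -3.0278396606445312], [477.56829833984375, 6.828216552734375]]
```

View pics/c3.png

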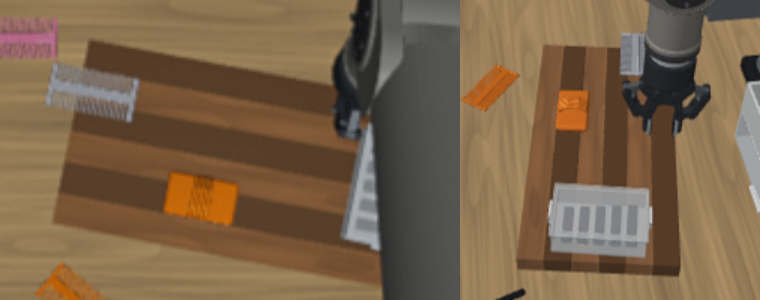

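The final pictures show the comb flat and straight over the open end, at (92,92) in the left view. Its lead sits 40–42 mm past the edge, about 59 mm off the middle line and in line within 0.01 rad. The brush has not moved, the box looks untouched, and the gripper is clear.

```bash
python3 -c "
from station import *
print(hand_in())"
```

```text
the job is handed in; nothing more can be done
None
```

I pushed the steel comb out flat and straight, about 40 mm past the ledge's open end by camera, backed the fingers off and handed the job in; the brush stayed put, the box looks untouched, and no verdict was returned.

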